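Click the vice one stop and lock it

TASK

With your fingertips, drag the big knurled wheel on the vice round clockwise (seen from above) by exactly one click, so that its dark pointer line moves from the first brass stud to the middle one and settles there; do not run on past the middle click. Then press the round lock button beside the wheel fully down until it stays in, and take the hand away. Nothing is to be pinched or picked up: leave the pot, cultivator and dustpan where they are.

Things in the scene. Friction and masses are not known exactly. Their poses are not given: they have to be found in the camera images.
- vice: Fixed grey cast vice, position and yaw vary. Origin on the slab under it; x points from the robot's side towards the jaws, y left, z up. Its deck, top 50 mm above the slab, spans x -105..55 and y -150..80 mm. Jaws, bed and the weatherboard stub it is bolted to lie at x 55..260 mm; nothing of it stands above 92 mm.
- wheel_top (a point): Centre of the flat top face of the knurled aluminium wheel, on its upright axis, 75 mm above the slab, at x -25 y 0 mm of the vice. Wheel 110 mm in diameter (too wide to grasp), 22 mm thick, 3 mm clear of the deck. A hub 20 mm across stands 6 mm above the face at the centre; the rest of the face is flat, with a dark pointer line from hub to rim.
- middle_stud (a point): Top of the middle of three brass studs (7 mm across, 3 mm tall) on the deck round the wheel, 67 mm from the axis, on the vice's -x side. The first stud is 0.7 rad anticlockwise of it seen from above, the third 0.7 rad clockwise. The pointer starts at the first.
- wheel (a joint): Turn of the wheel, rad, growing clockwise from above. Sprung clicks at 0 (first stud; starts within 0.04), 0.7 (middle) and 1.4 (third). Leaving a click takes up to 0.12 N m (3 N at 40 mm radius). Let go at 0.4 to 1.0 it springs to 0.7; let go earlier it springs back. Finger pads rub on it with a friction coefficient of 0.5 or more. It also moves one jaw, 10 mm a click.
- lock_top (a point): Centre of the top of the round black lock button, 28 mm in diameter, a plain upright cylinder on the deck at x -25 y -115 mm of the vice (to the right of the wheel); its top is 64 mm above the slab when out.
- lock (a joint): Depth of the lock button, m: 0 out, 0.007 fully down on its stop. It slides stiffly under about 2 N and stays wherever it is left.
- pot: Loose empty terracotta pot, 106 mm across the rim, 85 mm tall, to the left of the vice; origin under its centre. Bystander.
- cultivator: Loose blue plastic three-pronged hand cultivator, 280 mm long, 70 mm wide, 27 mm high, lying beyond the pot to the left of the vice, roughly along the vice's x; origin under its middle, x towards the prongs. Bystander.
- dustpan: Loose aluminium dustpan, pan 200 x 220 mm, back 50 mm high, with a 110 mm handle towards its -x; to the right of the vice; origin under the middle of the pan. Bystander.

How it is judged:
By the outcome, as a careful person would: the job done as asked, in the order asked, and still so for the second after the job is handed in, with the robot touching nothing.
It also fails if it takes over 51 s, if anything falls off the work surface, if the arm or the gripper's body presses on something with over 40 N, if the wrist force passes 120 N, or if a joint passes its speed limit or range.

ROBOT

A 6-joint arm with a two-finger parallel gripper is mounted at the origin on the work surface. World frame = base frame: x ahead of the robot, y to its left, z up, the work surface at z = 0. Lengths are in mm, angles in rad, forces in N, time in s.
With the tool pointing down it reaches from about 275 to 825 mm from the base axis. Payload 5.2 kg.
Tool frame: the origin (TCP) lies at the very end of the fingers, on their centre line; the grasp point (between the pads) lies 19 mm behind it; z points along the fingers, y is the direction in which the jaws open and shut (so a half turn about z gives the same grasp; the last joint's range is limited). The gripper opens to 93 mm and grips with 3 to 60 N. Pads are 15 mm wide; open, the fingers measure 128 mm over their backs; the gripper's body (75 mm by 188 mm) begins 65 mm behind the grasp point.
Start: joints at [1.111, 0.259, 1.535, -0, 1.348, -0.203], TCP at [139.67, 531.975, 218.653] pointing down, gripper open.
Joint ranges: [-3.14, 3.14], [-0.91, 2.08], [0.19, 2.58], [-1.22, 4.36], [0.22, 2.71], [-3.12, 3.12]. Speed limits (rad/s): [2.57, 2.57, 3.14, 3.14, 3.14, 3.14].

INTERFACE

Orientations are given as [roll, pitch, yaw] about the fixed x, y, z axes, in that order (R = Rz(yaw) Ry(pitch) Rx(roll)).
In Python, from bench import robot gives the robot as it stands.
- The arm moves only by the shell command python3 -m crank 'ROWS' [FORCE]. ROWS is JSON, a list of rows, each a list of 5 numbers: the opening in per cent of the stroke, from 0 (shut) to 100 (fully open), then the shift along the world's x, y, z in mm, then the turn about the world's z in degrees. A call has 1 to 8 rows; each row shifts and turns the pose as measured when the row begins; what a row does not reach is not made up. A row lasts 1/12 s, in which the tool goes at most 41.7 mm and 7.16 degrees, less where a joint would pass 70% of its speed; a pose out of reach is approached as far as the arm can. A call with a gripper value outside its range is refused whole. The fingers move at their own pace and stop on an object; FORCE is the grip in N (left out, the last holds). Time passes only in rows, so rows that do not move let the fingers close. It gives the time, the measured TCP pose, the force and the opening at its end, in the units of the state.
- robot.get_obs(): the state, without advancing time (a new reading comes with each control period).
- robot.get_image(name): name is "side" or "top" or "wrist"; returns a dict with "img" (400x640x3 uint8, red, green, blue), "vertical_fov" (degrees; the focal length in pixels is half the picture's height over the tangent of half this angle, whatever the lens; pixels are square), "cx", "cy" (the principal point, pixels), "k1" (the pictures are not rectified: a ray, as slopes to the right and down, at radius r is drawn at 1 + k1 r^2 times it, then the intrinsics apply), "pose" (4x4, takes a point from camera to world coordinates); the wrist camera has in their place "hand_eye" (4x4, takes a point from camera to tool coordinates, whose origin is the TCP and whose axes are the flange's). Camera axes: x right, y down, z forward; pixel columns grow to the right and rows downward; lengths in mm; the calibration is good to about 2 mm. A picture is of the moment at which its call begins: read the wrist's pose just before it. There is no depth.
- robot.hand_in(): hands the job in, once; it reports no verdict.
Trained networks look in a picture, given as the dict that the camera call returned (one of the last four; its "shot" number tells which), for a name from the list of things; names that differ only in an ending like _2 or _b are one class to them, and where a whole thing is asked for, a point or a joint stands for the part that bears it (a point fixed in the world has none). Each returns a list of dicts, best first, with "score" (0 to 1); they miss things now and then, are a little off and sometimes report something else, mostly with a low value. They report only what shows in the picture. A call takes as long as a camera call.
- robot.recognise(name, picture): "bbox" ([left, top, width, height] in pixels, round what is visible of it).
- robot.regions_of(name, picture): "mask" (400x640 bool, what is visible of it) and "bbox" ([left, top, width, height] in pixels, round what is visible of it).
The state is a dict: "t": time; "joints": joint angles; "qvel": joint speeds; "tau": joint torques, N m; "position": TCP position; "tcp_rot": TCP orientation; "contact_force": force on the tool from outside, world axes, zero at the start; "ft_torque": the same for the moment, N m; "finger_gap": finger opening in mm.
Only numpy, scipy, OpenCV 4.12 (cv2) and the standard library are available. Lean on these libraries where they do the work, as an engineer would, in place of code of your own. Each camera call takes 0.05 s, during which the arm holds its last target. There are 200 camera calls.

## Working session

There is one attempt and no reset: what is moved stays moved. The work goes in short steps, Python scripts to look and compute and a shell command to move; the robot and the scene stay as the last step left them, time stands still between calls to the robot, and variables do not carry over. Pictures are saved under pics/ and viewed, about 8 in all and at most 12, crops included, and the job is handed in when it is done.

```bash
mkdir -p pics; ls; cat > h.py <<'E'
import numpy as np, cv2
from bench import robot
def ray(P,uv):
    f=P["img"].shape[0]/2/np.tan(np.radians(P["vertical_fov"])/2)
    d=(np.array(uv,float)-[P["cx"],P["cy"]])/f
    u=d.copy()
    for _ in range(20): u=d/(1+P["k1"]*(u@u))
    return np.array([u[0],u[1],1.])
def onz(P,uv,z,T=None):
    T=P["pose"] if T is None else T
    T=np.array(T); r=T[:3,:3]@ray(P,uv); o=T[:3,3]
    return o+r*(z-o[2])/r[2]
def proj(P,X,T=None):
    T=np.array(P["pose"] if T is None else T); c=T[:3,:3].T@(np.array(X)-T[:3,3]); u=c[:2]/c[2]
    f=P["img"].shape[0]/2/np.tan(np.radians(P["vertical_fov"])/2)
    return u*(1+P["k1"]*(u@u))*f+[P["cx"],P["cy"]]
def save(P,n): cv2.imwrite(n,P["img"][...,::-1])
E
python3 - <<'E'
from h import *
o=robot.get_obs(); print(o)
for c in ["top","side"]:
    P=robot.get_image(c); save(P,f"pics/{c}0.png"); print(c,P["pose"],P["vertical_fov"])
    for n in ["wheel_top","lock_top","middle_stud","vice","wheel","lock","pot","dustpan"]:
        try:
            for d in robot.recognise(n,P)[:2]:
                b=d["bbox"]; z={"wheel_top":75,"wheel":75,"lock_top":64,"lock":64,"middle_stud":53}.get(n,0)
                print(n,d["score"],b,onz(P,[b[0]+b[2]/2,b[1]+b[3]/2],z))
        except Exception as e: print(n,e)
E
```

```text
pics
{'t': 0.0, 'joints': array([ 1.11119730e+00,  2.59352876e-01,  1.53606739e+00, -8.88446075e-06,
        1.34801137e+00, -2.02814785e-01]), 'qvel': array([ 5.74673754e-04, -6.71961274e-04,  6.07572588e-04, -1.47348127e-05,
        6.20910080e-04,  1.15101045e-03]), 'tau': array([-1.90145569e-03, -4.37328780e+01, -2.83993095e+01,  7.18699233e-02,
        4.16765932e-02, -1.19945662e-04]), 'position': array([139.42516058, 531.46947124, 217.81870145]), 'tcp_rot': array([-3.13978961e+00, -3.61938479e-04,  2.88481006e+00]), 'contact_force': array([-0.61331732, -0.24961186,  0.03178509]), 'ft_torque': array([-0.00123618, -0.003253  , -0.04682565]), 'finger_gap': 93.29018242312831}
top [[ 2.25384859e-02 -9.94299574e-01  1.04213117e-01  4.67704993e+02]
 [-9.99488374e-01 -2.00437355e-02  2.49246647e-02  1.90392645e+01]
 [-2.26937634e-02 -1.04721563e-01 -9.94242620e-01  1.09695147e+03]
 [ 0.00000000e+00  0.00000000e+00  0.00000000e+00  1.00000000e+00]] 54.40493716582198
wheel_top 0.6 [321.9, 179.9, 41.1, 41.0] [555.39514431 -16.65037872  75.        ]
lock_top 0.6 [381.6, 197.7, 8.6, 7.5] [
[... 781 characters left out ...]
00  1.00000000e+00]] 43.14063617249425
lock_top 0.61 [344.6, 149.2, 13.5, 13.8] [ 556.51672047 -126.3283662    64.        ]
middle_stud 0.78 [198.1, 116.9, 184.6, 124.9] [675.17477877 -13.61667827  53.        ]
vice 0.94 [201.0, 115.1, 181.4, 123.0] [695.84028479 -63.66275128   0.        ]
wheel 0.59 [309.5, 170.6, 50.1, 41.7] [555.67110973   2.87936319  75.        ]
lock 0.53 [344.1, 154.1, 8.1, 8.3] [ 561.74916918 -116.75138879   64.        ]
pot 0.75 [261.4, 211.1, 50.3, 56.9] [633.47045047 120.29212915   0.        ]
dustpan 0.91 [301.8, 82.0, 124.2, 74.8] [ 583.64490569 -330.74540243    0.        ]
dustpan 0.65 [204.8, 270.0, 119.6, 66.8] [ 6.14790349e+02  2.89580107e+02 -1.13686838e-13]
```

```bash
python3 - <<'E'
import cv2,numpy as np
a=cv2.imread("pics/top0.png")[85:245,275:415]; b=cv2.imread("pics/side0.png")[105:245,260:400]
a=cv2.resize(a[:140],(0,0),fx=1,fy=1) if 0 else a
A=cv2.resize(a,None,fx=3.6,fy=3.6,interpolation=3); B=cv2.resize(b,(290,290),interpolation=3)
c=np.zeros((576,800,3),np.uint8); c[:A.shape[0],:A.shape[1]]=A; c[:290,508:798]=B; cv2.imwrite("pics/c0.png",c)
E
```

```text
(no output)
```

View pics/c0.png

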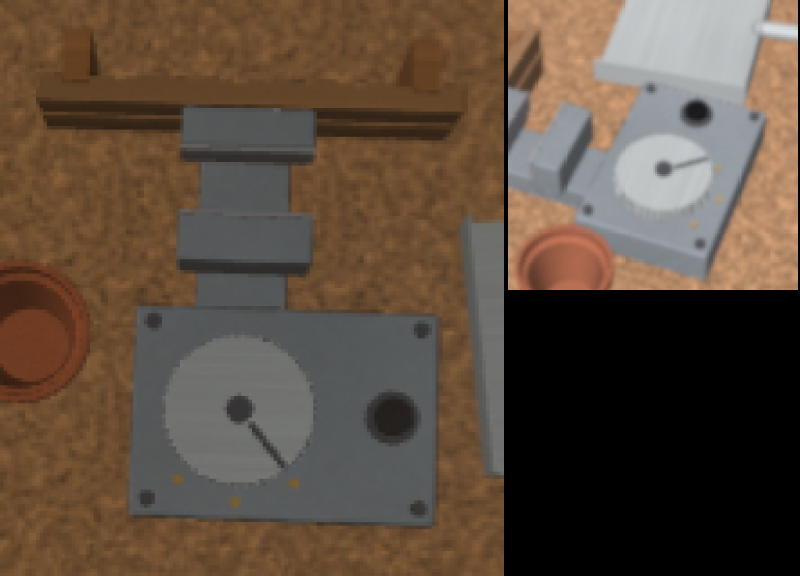

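The top view shows the wheel hub at crop (239,409), i.e. about (341.4,198.6) px. The pointer aims at the first stud, lower right at crop (294,484). The middle stud is at (236,502), the lock at (391,418), and the deck corners are clear.

```bash
python3 - <<'E'
from h import *
P=robot.get_image("top"); S=robot.get_image("side")
g=lambda x,y,z: onz(P,[275+x/3.6-.4,85+y/3.6-.4],z)
hub=g(239,409,80); print("hub",hub)
print("lock",g(391,418,64)); c=[g(*k,50) for k in [(136,308),(438,318),(432,525),(130,515)]]; print(np.round(c,1))
e=(c[0]-c[1])+(c[3]-c[2]); yaw=np.arctan2(-e[0],e[1]); print("yaw",yaw)
q=np.mean(c,0)[:2]; R=np.array([[np.cos(yaw),-np.sin(yaw)],[np.sin(yaw),np.cos(yaw)]])
O=q-R@[-25,-35]; print("from deck wheel",O+R@[-25,0],"lock",O+R@[-25,-115])
print("studs",g(236,502,53),g(294,484,53),g(178,479,53))
k=lambda x,y,z: onz(S,[260+x*140/290-.3,105+y*140/290-.3],z)
print("side hub",k(663-508,169,80),"lock",k(696-508,112,64))
E
```

```text
hub [560.64472691 -12.55526081  80.        ]
lock [ 557.72629654 -125.22046767   64.        ]
[[ 638.5   65.6   50. ]
 [ 635.2 -162.1   50. ]
 [ 479.9 -158.    50. ]
 [ 482.4   66.3   50. ]]
yaw -0.01278179893742795
from deck wheel [559.47201337 -12.04456602] lock [ 558.00214652 -127.03517212]
studs [493.74174042 -12.33874711  53.        ] [508.00978905 -55.15756758  53.        ] [509.8733199   31.08220441  53.        ]
side hub [559.53096679  -7.8884812   80.        ] lock [ 555.79787506 -117.0111029    64.        ]
```

```bash
python3 -m crank '[[0,21,-31,0,4],[0,21,-31,0,4],[0,21,-31,0,4],[0,21,-31,0,4],[0,21,-31,0,4],[0,21,-31,0,4],[0,21,-31,0,4],[0,21,-31,0,4]]' 20; python3 -m crank '[[0,21,-31,0,1],[0,21,-31,0,1],[0,21,-31,0,1],[0,21,-31,0,0],[0,21,-31,0,0],[0,21,-31,0,0],[0,21,-31,0,0],[0,21,-31,0,0]]'
```

```text
t: 1.67
position: [307.9, 279.7, 218.6]
tcp_rot: [3.138, 0.001, -2.802]
contact_force: [1.1, 0.3, -1.0]
finger_gap: 44.1
t: 2.33
position: [481.7, 17.3, 221.2]
tcp_rot: [3.139, 0.009, -2.743]
contact_force: [0.7, 0.1, -0.4]
finger_gap: 0.5
```

```bash
python3 -m crank '[[0,22,-21,-10,0],[0,20,-20,-10,0],[0,0,0,0,0]]'; python3 - <<'E'
from h import *
from scipy.spatial.transform import Rotation as Ro
o=robot.get_obs(); P=robot.get_image("wrist"); save(P,"pics/w1.png")
T=np.eye(4); T[:3,:3]=Ro.from_euler("xyz",o["tcp_rot"]).as_matrix(); T[:3,3]=o["position"]
W=T@np.array(P["hand_eye"]); np.save("W1.npy",W); print(o["position"])
print("wheel, lock expected", proj(P,[560,-11,75],W),proj(P,[557,-124,64],W),"tcp",proj(P,o["position"],W),proj(P,[o["position"][0],o["position"][1],75],W))
for n,z in [("wheel_top",75),("lock_top",64)]:
    for d in robot.recognise(n,P)[:2]:
        b=d["bbox"]; print(n,d["score"],b,onz(P,[b[0]+b[2]/2,b[1]+b[3]/2],z,W))
E
```

```text
t: 2.58
position: [529.6, -33.5, 201.3]
tcp_rot: [-3.139, 0.012, -2.75]
contact_force: [0.1, 0.1, -1.0]
finger_gap: 0.1
[529.60585536 -33.50712173 201.28943073]
wheel, lock expected [327.21315339 229.59138219] [222.47317628 181.83963923] tcp [319.05827678 249.42251306] [317.95664437 193.65522733]
wheel_top 0.76 [271.2, 169.1, 114.4, 94.9] [547.03680826 -15.24436942  75.        ]
wheel_top 0.72 [424.7, 268.0, 68.2, 100.1] [600.63909118 163.14306334  75.        ]
lock_top 0.71 [209.2, 168.5, 25.4, 24.7] [ 556.26413946 -124.83206798   64.        ]
```

View pics/w1.png

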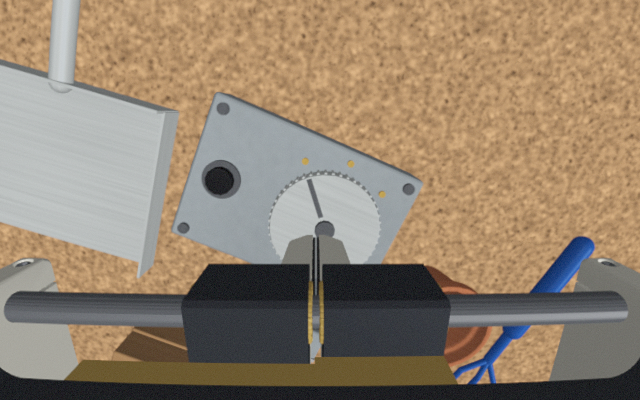

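The wrist view puts the hub at (324.5,229) and the lock at (221,180), both within about 2 px of my estimates. The pointer is at the first stud, so I'm descending.

```bash
python3 -m crank '[[0,-3,4,-35,0],[0,-2,4,-35,0],[0,0,0,-25,0],[0,0,0,-10,0],[0,0,0,0,0]]'
```

```text
t: 3.15
position: [519.7, -15.0, 99.9]
tcp_rot: [-3.137, 0.02, -2.74]
contact_force: [-0.8, 0.8, 0.2]
finger_gap: 0.5
```

```bash
python3 -m crank '[[0,4,-9,-8,0],[0,0,0,0,0],[0,0,0,-5,0],[0,0,0,0,0]]';  python3 -m crank '[[0,0,0,-3,0],[0,0,0,-2,0]]'
```

```text
t: 3.48
position: [524.5, -22.3, 89.5]
tcp_rot: [-3.134, 0.024, -2.736]
contact_force: [0.6, 0.2, 0.6]
finger_gap: 0.5
t: 3.65
position: [526.0, -22.7, 85.9]
tcp_rot: [-3.132, 0.027, -2.736]
contact_force: [-0.8, 1.0, -0.3]
finger_gap: 0.2
```

```bash
python3 -m crank '[[0,-1,-2,-4,0],[0,0,0,-4,0]]';  python3 -m crank '[[0,0,0,-3,0],[0,0,0,-3,0]]'; python3 -m crank '[[0,0,0,-3,0]]'
```

```text
t: 3.82
position: [525.8, -25.1, 78.5]
tcp_rot: [-3.13, 0.029, -2.736]
contact_force: [0.6, -0.5, -0.3]
finger_gap: 0.1
t: 3.98
position: [526.2, -25.9, 74.7]
tcp_rot: [-3.129, 0.029, -2.736]
contact_force: [-15.9, 0.2, 52.3]
finger_gap: 0.4
t: 4.07
position: [526.6, -26.4, 74.9]
tcp_rot: [-3.127, 0.03, -2.735]
contact_force: [-11.3, 0.5, 34.2]
finger_gap: 0.5
```

```bash
python3 -m crank '[[0,-1.4,2.5,-2,-4],[0,-1.2,2.5,-2,-4],[0,-1,2.5,-2,-4],[0,-0.7,2.5,-2,-4]]'
```

```text
t: 4.4
position: [525.8, -21.3, 75.2]
tcp_rot: [-3.115, 0.038, -3.022]
contact_force: [-5.6, -3.1, 17.7]
finger_gap: 0.6
```

```bash
python3 -m crank '[[0,-1.2,4,-2.3,-4],[0,-1,4,-2.3,-4],[0,-0.8,4,-2.3,-4]]'; python3 - <<'E'
from h import *
P=robot.get_image("top"); S=robot.get_image("side")
a=P["img"][170:230,310:370,::-1]; b=S["img"][150:220,300:370,::-1]
cv2.imwrite("pics/c2.png",np.hstack([cv2.resize(a,(390,390),interpolation=3),cv2.resize(b,(390,390),interpolation=3)]))
E
```

```text
t: 4.65
position: [524.7, -12.8, 75.2]
tcp_rot: [-3.108, 0.045, 3.041]
contact_force: [-6.3, -1.1, 20.0]
finger_gap: 0.6
```

View pics/c2.png

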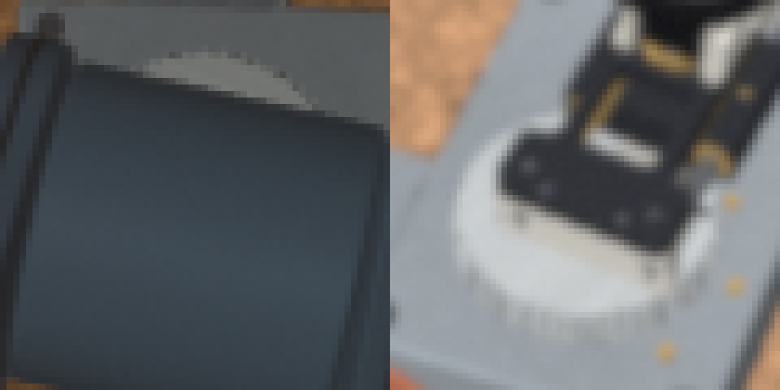

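The pointer is hidden behind the gripper in both fixed views, so I'll check with the wrist camera.

```bash
python3 - <<'E'
from h import *
P=robot.get_image("wrist"); save(P,"pics/w2.png")
E
```

```text
(no output)
```

View pics/w2.png

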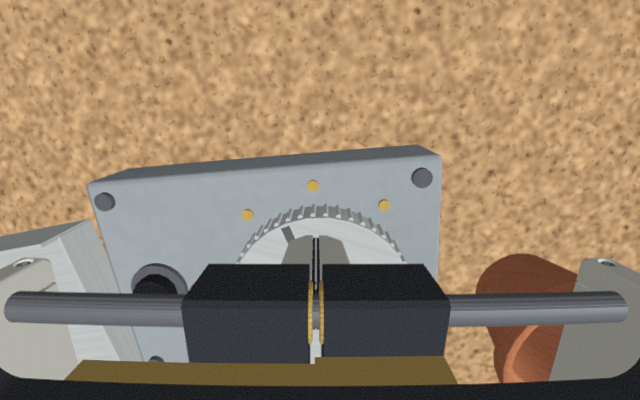

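The pointer's end shows at (285,228), between the first stud (248,214) and the middle one (312,186). I'll compute its angle.

```bash
cat >> h.py <<'E'
from scipy.spatial.transform import Rotation as Ro
def wpose(o,P):
    T=np.eye(4); T[:3,:3]=Ro.from_euler("xyz",o["tcp_rot"]).as_matrix(); T[:3,3]=o["position"]
    return T@np.array(P["hand_eye"])
E
python3 - <<'E'
from h import *
o=robot.get_obs(); P=robot.get_image("wrist"); W=wpose(o,P); print(o["position"],o["contact_force"])
m=onz(P,(312.5,185.5),53,W); f=onz(P,(248,214),53,W); t=onz(P,(384,204.5),53,W)
from scipy.optimize import least_squares
X=np.array([m,f,t])[:,:2]; c=least_squares(lambda c:np.linalg.norm(X-c,axis=1)-67,[560,-12]).x; print("centre",c,X)
a=lambda p:np.arctan2(*(c-p[:2])[::-1])
tip=onz(P,(285,228),75,W); q=onz(P,(293,243),75,W)
print(tip,q, "pointer turn", a(f)-a(tip),a(f)-a(q),"mid",a(f)-a(m), a(f)-a(t))
E
```

```text
[524.79702723 -12.04292257  75.1940279 ] [-6.98889624  0.64201116 19.55208584]
centre [560.78299389 -13.74856853] [[493.68811743 -13.10146646]
 [508.44460552 -55.47576991]
 [509.6334036   29.42869259]]
[510.97409186 -29.42686851  75.        ] [520.50683383 -26.07383177  75.        ] pointer turn 0.36811608938068535 0.3760973171133133 mid 0.6827110664195398 1.3741472039691165
```

```bash
python3 -m crank '[[0,-0.2,4,-2.3,-4],[0,0.2,4,-2.3,-4],[0,0.6,4,-2.3,-4]]'; python3 - <<'E'
from h import *
o=robot.get_obs(); P=robot.get_image("wrist"); W=wpose(o,P); save(P,"pics/w3.png"); print(o["position"],o["contact_force"])
for A in (0,.37,.5,.6,.7,.8): print(A,proj(P,[560-53*np.cos(.7-A),-13-53*np.sin(.7-A),75],W).round())
cv2.imwrite("pics/w3c.png",cv2.resize(P["img"][150:290,200:440,::-1],None,fx=3,fy=3,interpolation=3))
E
```

```text
t: 5.1
position: [527.1, -1.6, 75.3]
tcp_rot: [-3.107, 0.052, 2.829]
contact_force: [-3.5, 2.0, 18.1]
finger_gap: 0.5
[527.0512057   -1.5544816   75.25678692] [-3.46981044  2.03573847 18.0837281 ]
0 [239. 257.]
0.37 [260. 235.]
0.5 [270. 229.]
0.6 [278. 225.]
0.7 [287. 222.]
0.8 [296. 220.]
```

View pics/w3c.png

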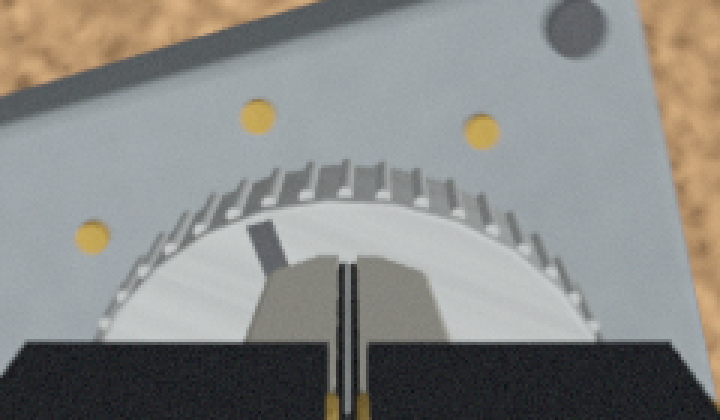

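The pointer tip is at crop (260,223), full-frame (287,224), which is about 0.7 rad and in line with the middle stud. I'll lift off straight up.

```bash
python3 -m crank '[[0,0,0,4,0],[0,0,0,10,0],[0,0,0,25,0],[0,0,0,25,0],[0,5,-25,0,0],[0,5,-30,0,0],[0,5,-30,0,0],[0,5,-20,0,0]]'; python3 -m crank '[[0,0,0,0,0]]'; python3 - <<'E'
from h import *
o=robot.get_obs(); P=robot.get_image("wrist"); W=wpose(o,P); save(P,"pics/w4.png"); print(o["position"],o["tcp_rot"])
for d in robot.recognise("lock_top",P)[:2]:
    b=d["bbox"]; print(d["score"],b,onz(P,[b[0]+b[2]/2,b[1]+b[3]/2],64,W))
print("lock exp",proj(P,[557,-125,64],W))
for A in (0,.6,.7,.8,1.4): print(A,proj(P,[560-53*np.cos(.7-A),-13-53*np.sin(.7-A),75],W).round())
E
```

```text
t: 5.82
position: [546.7, -104.7, 145.4]
tcp_rot: [-3.109, 0.053, 2.833]
contact_force: [1.0, 0.2, -0.0]
finger_gap: 0.5
t: 5.9
position: [547.8, -108.5, 146.0]
tcp_rot: [-3.107, 0.055, 2.831]
contact_force: [-0.0, -0.5, -0.3]
finger_gap: 0.4
[ 547.81626094 -108.50011466  145.96553803] [-3.10741591  0.05491802  2.83071106]
0.74 [28.1, 121.8, 236.3, 241.9] [ 538.25303373 -267.14829337   64.        ]
0.7 [289.0, 201.5, 28.5, 34.3] [ 557.55805978 -126.68499812   64.        ]
lock exp [304.95241982 217.4943748 ]
0 [388. 148.]
0.6 [423. 120.]
0.7 [431. 117.]
0.8 [438. 115.]
1.4 [481. 120.]
```

View pics/w4.png

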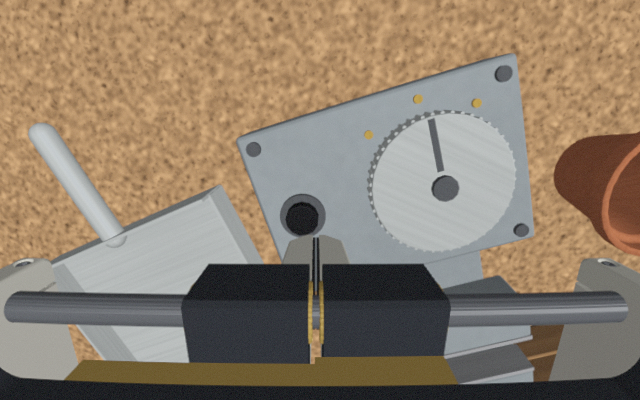

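The pointer stands at the middle stud: its tip is at (432,119) against a prediction of (431,117) for 0.70 rad. The lock is at (302,216), which gives (557,-126.5). Moving over it.

```bash
python3 -m crank '[[0,8,-15,-25,0],[0,0,0,-25,0],[0,0,0,-12,0],[0,0,0,0,0]]'
```

```text
t: 6.33
position: [554.5, -116.4, 83.0]
tcp_rot: [-3.111, 0.054, 2.834]
contact_force: [0.1, 0.6, -0.1]
finger_gap: 0.6
```

```bash
python3 -m crank '[[0,2,-9,0,0],[0,0,0,-6,0],[0,0,0,0,0]]';python3 -m crank '[[0,1,-2,-5,0],[0,0,0,-4,0],[0,0,0,-3,0]]'
```

```text
t: 6.58
position: [556.0, -123.0, 77.1]
tcp_rot: [-3.112, 0.052, 2.837]
contact_force: [0.2, 0.3, -0.7]
finger_gap: 0.7
t: 6.83
position: [558.8, -125.3, 66.9]
tcp_rot: [-3.111, 0.057, 2.838]
contact_force: [-0.5, -0.7, 0.4]
finger_gap: 0.8
```

```bash
for i in 1 2; do python3 -m crank '[[0,-0.5,-0.5,-2.5,0],[0,0,0,-2.5,0]]'; done; for i in 1 2; do python3 -m crank '[[0,-0.5,0,-2.5,0]]'; done
```

```text
t: 7.0
position: [558.6, -125.8, 61.8]
tcp_rot: [-3.112, 0.058, 2.838]
contact_force: [-0.9, 1.4, 1.7]
finger_gap: 0.2
t: 7.17
position: [558.6, -126.2, 57.2]
tcp_rot: [-3.112, 0.059, 2.837]
contact_force: [-6.8, 3.7, 29.8]
finger_gap: 0.5
t: 7.25
position: [558.6, -126.3, 57.1]
tcp_rot: [-3.112, 0.061, 2.838]
contact_force: [-9.8, 5.8, 37.7]
finger_gap: 0.7
t: 7.33
position: [558.6, -126.3, 57.3]
tcp_rot: [-3.112, 0.062, 2.838]
contact_force: [-5.9, 4.2, 22.0]
finger_gap: 0.4
```

The button is on its stop: z 57 with 38 N. Now I'll lift straight up and back off to check.

```bash
python3 -m crank '[[0,0,0,5,0],[0,0,0,15,0],[0,0,0,35,0],[0,0,0,38,0],[0,-15,0,35,0],[0,-35,0,15,0],[0,-38,0,0,0],[0,-38,0,0,0]]';  python3 -m crank '[[0,-35,-10,0,0],[0,-30,-10,0,0],[0,0,0,0,0],[0,0,0,0,0]]'; python3 - <<'E'
from h import *
P=robot.get_image("top"); S=robot.get_image("side"); save(P,"pics/top9.png"); save(S,"pics/side9.png")
a=P["img"][165:235,310:410,::-1]; b=S["img"][135:235,290:390,::-1]
cv2.imwrite("pics/c9.png",np.vstack([cv2.resize(a,(400,280),interpolation=3),cv2.resize(b,(400,300)),])[:600])
for A in (0,.6,.7,.8,1.4): print(A,(proj(P,[560-53*np.cos(.7-A),-13-53*np.sin(.7-A),75])-[310,165])*4)
for n in ("pot","dustpan"):
    for X in (P,S): print(n,robot.recognise(n,X)[0])
E
```

```text
t: 8.0
position: [432.9, -127.4, 205.7]
tcp_rot: [-3.109, 0.066, 2.841]
contact_force: [-0.5, -0.6, 0.8]
finger_gap: 0.3
t: 8.33
position: [359.2, -146.5, 206.1]
tcp_rot: [-3.107, 0.067, 2.84]
contact_force: [0.1, -0.5, -0.2]
finger_gap: 0.7
0 [175.45518418 197.17456217]
0.6 [131.09503825 214.86316387]
0.7 [123.00467115 215.09419992]
0.8 [114.92974482 214.51587211]
1.4 [ 71.27011582 194.96330684]
pot {'bbox': [258.8, 159.0, 44.1, 37.0], 'score': 0.76}
pot {'bbox': [262.7, 211.7, 47.3, 53.3], 'score': 0.84}
dustpan {'bbox': [404.8, 139.9, 90.0, 117.6], 'score': 0.76}
dustpan {'bbox': [300.1, 84.9, 126.0, 70.0], 'score': 0.67}
```

View pics/c9.png

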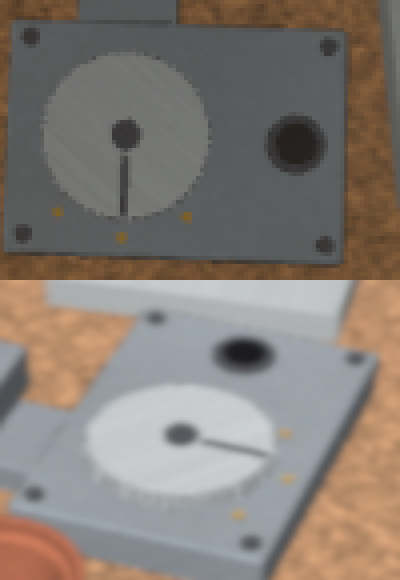

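The pointer tip is at (123,214) in the crop, in line with the middle stud (121,238). The hand is clear of everything and the lock was pressed onto its stop.

```bash
python3 -c "
from bench import robot
print(robot.hand_in())"
```

```text
the job is handed in; nothing more can be done
None
```

The wheel is one click on, settled at the middle stud, the lock button is fully down, and the job is handed in with the hand clear. It took about 9 s of the 51 s allowed.

- **Wheel:** I pressed on the face with the shut fingertips, first contact peaking at 52 N and then about 20 N, and dragged it clockwise to about 0.70 rad. After I lifted off, the wrist and top cameras both put the pointer at the middle click, within about 2 px of the 0.70 rad prediction.
- **Lock:** I pressed it straight down until it met its stop. The fingertips were at z 57 mm, 7 mm below the button's starting height, with up to 38 N, and then I lifted off straight up. That it stayed down was not measured separately; the final pictures showed nothing contrary, but they are too coarse to prove 7 mm.
- **Bystanders:** The pot and dustpan appear where they were, within 2–4 px of detector noise. I did not re-check the cultivator, but the gripper never went near it after the start.

The tool picked up a small tilt of about 0.07 rad along the way, which did no harm. No check failed.

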